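# Shade back on the bedside lamp, then switch it on at its touch pad

### The job

Put the loose shade back on the bedside lamp: lower its neck over the thin pin at the top of the stem until it rests fully on the small disc, without dropping it, and let go. Only then switch the lamp on: slowly press the round pad on the lamp's foot with the closed fingertips (it needs 4 N, do not exceed 25 N), keep it pressed for about a second, and let go, leaving the shade seated. Do not press the bar-shaped pad, and leave the cup, phone case, binder clip and pencil where they are.

Things in the scene. Friction and masses are not known exactly. Their poses are not given: they have to be found in the camera images.
- lamp: cordless aluminium lamp, fixed to the desk. Foot: flat slab 210 mm (its x) x 130 mm (its y) x 20 mm high; origin at the centre of its underside, z up. At x = +70 mm, y = 0 stands the 18 mm thick stem; on it at height 110 to 115 mm a support disc 34 mm across; above the disc a bare round pin 14 mm thick and 45 mm tall (tip at height 160 mm, the last 10 mm tapering to 6 mm). The two pads lie on top of the foot at x = -70 mm, y = +30 and -30 mm, which is where varies
- lamp_disc (a point): centre of the top face of the lamp's support disc, 115 mm above the desk, on the axis of the pin, where the shade comes to rest
- shade: loose white hard plastic lamp shade, 160 g or so, 108 mm tall in all, standing upright on the desk on its wide open rim; origin at the centre of that rim, z up along its axis. Skirt: hollow, 92 mm across at the rim, 82 mm across at the flat roof, roof top at 56 mm and roof underside at 50 mm. Neck: round tube of 33 to 34 mm outside diameter from 56 to 108 mm height, to be gripped from above. A straight hole of 18 mm diameter runs through roof and neck, open at both ends
- shade_seat (a point): centre of the hole at the underside of the shade's roof, 50 mm above the shade's origin; it meets lamp_disc when the shade is fully seated (the shade's rim is then 65 mm above the desk)
- power_pad: round flat black membrane pad on the lamp's foot, 40 mm across, proud of the foot by 3 mm; origin at the centre of its top face (23 mm above the desk), z up. It hardly gives: it resists with 1 N at the start and 5 N more per mm, so 4 N is reached at 0.6 mm and 13.5 N at the hard stop, 2.5 mm down. Come down on it at some 10 to 20 mm/s; faster, the force overshoots
- dimmer_pad: bar-shaped flat black membrane pad, 50 mm (lamp's x) x 16 mm, beside the round one (60 mm between centres), same height; origin at the centre of its top face. Not to be pressed
- cup: white porcelain espresso cup with a handle, 64 mm across, 58 mm tall, bystander; origin at the centre of its underside
- phone_case: mint hard phone case, 150 (its x) x 75 x 11 mm, lying open side up, bystander; origin at the centre of its underside
- clip: steel binder clip, body 30 (its x) x 50 x 20 mm, wire arms out to 42 mm along -x, bystander; origin at the centre of its underside
- pencil: wooden pencil, 170 mm long along its x, 7.5 mm thick, bystander; origin under the middle of its shaft
There are look-alikes about, which are no part of the job. Several things look just like the shade: the one meant starts nearest to the robot's base.

How it is judged:
On the way, in this order (a step that is already met when the one before it is completed fails the run):
1. the shade rests fully on the lamp's disc, let go (distance between shade_seat and lamp_disc below 0.005 m and angle between shade's own z axis and vertical below 0.08 rad and contact force between the fingers and shade below 0.1 N and linear speed of shade below 0.02 m/s), for 0.2 s.
2. the fingers press the round pad with 4 N or more for 0.5 s on end (distance between shade_seat and lamp_disc below 0.005 m and angle between shade's own z axis and vertical below 0.08 rad and contact force between the fingers and power_pad above 4 N), for 0.5 s.
At the end, for the whole second after the job is handed in: the shade sits on the lamp, its seat within 5 mm of the disc's centre and its axis within 0.08 rad of vertical, at rest and untouched by the fingers; nothing touches the round pad any more (all of step 1 and contact force between anything else and power_pad below 0.3 N).
It fails at once if the round pad is pressed with more than 25 N (contact force between anything else and power_pad above 25 N).
It fails at once if the round pad is pressed (4 N) before the shade is seated (contact force between anything else and power_pad above 4 N and not (distance between shade_seat and lamp_disc below 0.005 m and angle between shade's own z axis and vertical below 0.08 rad)).
It fails at once if the bar-shaped pad is pressed (3 N) (contact force between anything else and dimmer_pad above 3 N).
It fails at once if the shade is dropped: it moves faster than 0.6 m/s while the fingers do not touch it (contact force between the fingers and shade below 0.1 N and linear speed of shade above 0.6 m/s).
It fails at once if the cup, phone case, binder clip or pencil is shifted by more than 30 mm (distance of any of cup, phone_case, clip, pencil from where it was at the start of the episode above 0.03 m).
It also fails if it takes over 64 s, if anything falls off the work surface, if the arm or the gripper's body presses on something with over 40 N, if the wrist force passes 120 N, or if a joint passes its speed limit or range.

### The arm

A 6-joint arm with a two-finger parallel gripper is mounted at the origin on the work surface. World frame = base frame: x ahead of the robot, y to its left, z up, the work surface at z = 0. Lengths are in m, angles in rad, forces in N, time in s.
With the tool pointing down it reaches from about 0.375 to 0.925 m from the base axis. Payload 5.7 kg.
Tool frame: the origin (TCP) lies midway between the tips of the shut fingers; the grasp point (between the pads) lies 19 mm behind it; z points along the fingers, y is the line along which they close (so a half turn about z gives the same grasp; the last joint's range is limited). The gripper opens to 88 mm and grips with 3 to 60 N. Pads are 20 mm wide; open, the fingers measure 115 mm over their backs; the gripper's body (75 mm by 178 mm) begins 61 mm behind the grasp point.
Start: joints at [1.031, 0.359, 1.51, -0, 1.272, -0.115], TCP at [0.247, 0.547, 0.223] pointing down, gripper open.
Joint ranges: [-2.97, 2.97], [-1.01, 2.36], [0.21, 2.38], [-0.96, 4.11], [0.2, 2.71], [-2.98, 2.98]. Speed limits (rad/s): [2.39, 2.39, 3.14, 3.14, 3.14, 3.14].

### API

Orientations are given as a unit quaternion [x, y, z, w].
In Python, from bench import move_ptp, servo_line, goto_joints, move_gripper, sleep, inverse_kinematics, capture, PlanningError, close_job, spot_in, silhouettes, current_clock, current_joint_pos, current_qvel, current_joint_torque, current_position, current_orientation, current_force, current_torque, current_finger_gap, current_grip_force gives the robot as it stands. Calls block until the motion is done:
- move_ptp(position, orientation): joint-space move of the TCP to a pose.
- servo_line(position, orientation=None, rate=0.15, contact_N=None): straight line of the TCP; orientation=None keeps the orientation; rate is the mean speed in m/s. With contact_N (N) it stops when the force on the tool has changed by that much, and returns True; else False.
- goto_joints(angles): joint-space move.
- move_gripper(opening): finger opening in m; the grip force is fixed at half the most; returns when the fingers have stopped.
- sleep(seconds).
- inverse_kinematics(position, orientation): joint angles nearest the present ones, or None.
- capture(name): name is "scene" or "side" or "wrist"; returns a dict with "image" (420x560x3 uint8, blue, green, red), "range_z" (420x560 float32, m along the optical axis (not along the pixel's ray), 0 where there is no reading), "intrinsics" (3x3 intrinsics, pixels), "R" (3x3) and "t" (3): a world point X has camera coordinates R X + t. Camera axes: x right, y down, z forward; pixel columns grow to the right and rows downward; lengths in m; the calibration is good to about 2 mm. A picture is of the moment at which its call begins.
A pose or a line that the arm cannot do raises PlanningError and nothing moves.
- close_job(): hands the job in; it is judged then, once.
Trained networks look in the newest picture that a camera, given by its name, has taken for a name from the list of things; names that differ only in an ending like _2 or _b are one class to them, and where a whole thing is asked for, a point or a joint stands for the part that bears it (a point fixed in the world has none). Each returns a list of dicts, best first, with "conf" (0 to 1); they miss things now and then, are a little off and sometimes report something else, mostly with a low value. They report only what shows in the picture. A call takes as long as a camera call. They do not tell look-alikes from the thing itself.
- spot_in(camera, query): "xy" ([column, row] in pixels, amid what is visible of it).
- silhouettes(camera, query): "region" (420x560 bool, what is visible of it) and "xy" ([column, row] in pixels, amid what is visible of it).
Readings, each from a call of its own:
- current_clock(): time.
- current_joint_pos(): joint angles.
- current_qvel(): joint speeds.
- current_joint_torque(): joint torques, N m.
- current_position(): TCP position.
- current_orientation(): TCP orientation.
- current_force(): force on the tool from outside, world axes, zero at the start.
- current_torque(): the same for the moment, N m.
- current_finger_gap(): finger opening in m.
- current_grip_force(): force on a finger pad.
Only numpy, scipy, OpenCV 4.12 (cv2) and the standard library are available. Lean on these libraries where they do the work, as an engineer would, in place of code of your own. Each camera call takes 0.05 s, during which the arm holds its last target. There are 200 camera calls.

## Working session

There is one attempt and no reset: what is moved stays moved. The work goes in short steps, each a Python script; the robot and the scene stay as the last script left them, time stands still between calls to the robot, and variables do not carry over. Pictures are saved under pics/ and viewed, at most 10 in all, crops included, and the job is handed in when it is done.

```bash
mkdir -p pics; cat > h.py <<'E'
from bench import *
import numpy as np, cv2
from scipy.spatial.transform import Rotation as Rn
def cloud(c):
    z=c["range_z"]; K=c["intrinsics"]; v,u=np.indices(z.shape)
    P=np.stack([(u-K[0,2])/K[0,0]*z,(v-K[1,2])/K[1,1]*z,z],-1)
    W=(P-c["t"])@c["R"]; W[z<=0]=np.nan
    return W
E
python3 - <<'E'
from h import *
ims=[]
for n in ("scene","side"):
    c=capture(n); W=cloud(c); ims.append(c["image"])
    np.savez(f"{n}.npz",W=W,img=c["image"],K=c["intrinsics"],R=c["R"],t=c["t"])
    print(n,"cam at",(-c["R"].T@c["t"]).round(3))
    for q in ("shade","lamp","power_pad","dimmer_pad","cup","phone_case","clip","pencil"):
        for d in silhouettes(n,q):
            p=W[d["region"]]; p=p[~np.isnan(p[:,0])]
            print(q,round(d["conf"],2),np.round(d["xy"]),len(p),np.median(p,0).round(3) if len(p) else "",p.min(0).round(3) if len(p) else "",p.max(0).round(3) if len(p) else "")
    cv2.imwrite(f"pics/{n}.png",c["image"])
print(current_clock(),current_orientation())
E
```

```text
scene cam at [1.067 0.394 0.632]
shade 0.77 [257. 216.] 1441 [ 0.58  -0.143  0.054] [ 0.457 -0.245 -0.001] [ 0.611 -0.112  0.11 ]
shade 0.69 [191. 234.] 1660 [ 0.719 -0.204  0.055] [ 0.625 -0.371 -0.002] [ 0.753 -0.128  0.111]
lamp 0.6 [382. 296.] 5203 [0.583 0.197 0.02 ] [ 0.402  0.08  -0.002] [0.654 0.266 0.161]
power_pad 0.61 [406. 262.] 210 [0.461 0.186 0.023] [0.442 0.164 0.019] [0.48  0.206 0.026]
power_pad 0.44 [205. 276.] 1243 [ 0.764 -0.086  0.036] [ 0.73  -0.132 -0.   ] [ 0.823 -0.067  0.061]
dimmer_pad 0.52 [377. 256.] 114 [0.478 0.129 0.023] [0.451 0.116 0.02 ] [0.502 0.14  0.025]
dimmer_pad 0.51 [407. 263.] 221 [0.462 0.187 0.023] [0.437 0.168 0.019] [0.482 0.206 0.026]
cup 0.62 [204. 277.] 1287 [ 0.766 -0.087  0.036] [ 0.727 -0.134 -0.002] [ 0.824 -0.067  0.061]
cup 0.43 [381. 298.] 5233 [0.584 0.196 0.02 ] [ 0.403  0.08  -0.002] [0.654 0.267 0.161]
phone_case 0.73 [323. 370.] 3957 [0.758 0.196 0.003] [ 0.669  0.145 -0.002] [0.832 0.242 0.014]
phone_case 0.32 [257. 215.] 1450 [ 0.58  -0.143  0.055] [ 0.445 -0.292 -0.002] [ 0.611 -0.112  0.11 ]
clip 0.84 [311. 244.] 386 
[... 684 characters left out ...]
] 192 [0.46  0.183 0.023] [0.44  0.162 0.018] [0.483 0.208 0.028]
dimmer_pad 0.65 [177. 222.] 132 [0.479 0.125 0.023] [0.451 0.11  0.018] [0.504 0.142 0.028]
cup 0.64 [327. 205.] 840 [ 0.756 -0.103  0.035] [ 0.724 -0.137 -0.003] [ 0.837 -0.038  0.063]
cup 0.45 [357. 346.] 297 [ 0.523 -0.373  0.008] [ 0.454 -0.381  0.   ] [ 0.615 -0.364  0.013]
phone_case 0.66 [239. 161.] 1190 [0.752 0.195 0.004] [ 0.673  0.146 -0.004] [0.835 0.241 0.017]
clip 0.82 [237. 243.] 322 [ 0.539 -0.013  0.019] [ 0.515 -0.032 -0.002] [0.576 0.022 0.026]
pencil 0.88 [356. 347.] 303 [ 0.523 -0.373  0.008] [ 0.455 -0.381 -0.001] [ 0.608 -0.363  0.013]
0.9 [ 2.10806813e-01  9.77527742e-01 -2.45081039e-05 -7.42435015e-06]
```

View pics/scene.png

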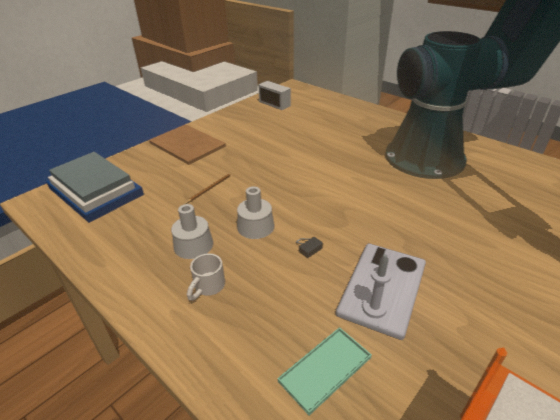

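View pics/side.png

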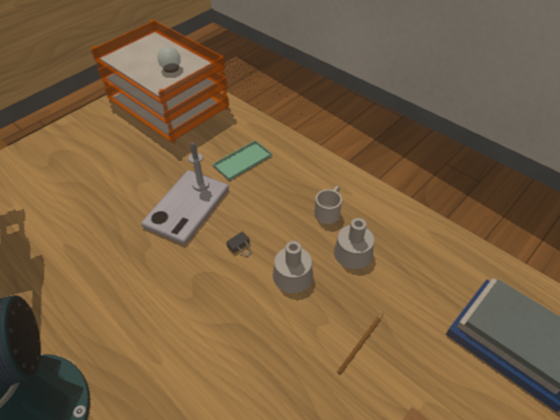

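There are two shade candidates: A at scene (257,216) / side (293,268), about 0.58 m from the base, and B at scene (191,234) / side (355,246), about 0.74 m away. A is nearest the base, so A fits the description. The lamp is at scene (382,296), with its round pad at (406,264) and bar pad at (378,256). Next I fit the axes and check an enlarged crop.

```bash
cat >> h.py <<'E'
from scipy.optimize import least_squares
def fit(P,r,x0):
    """axis xy of a vertical surface of radius r(z)"""
    f=lambda x: np.hypot(P[:,0]-x[0],P[:,1]-x[1])-r(P[:,2])
    s=least_squares(f,x0,loss="soft_l1",f_scale=.002); return s.x,np.median(np.abs(s.fun)),len(P)
def sel(W,c,rad,z0,z1):
    P=W.reshape(-1,3); P=P[~np.isnan(P[:,0])]
    return P[(np.hypot(P[:,0]-c[0],P[:,1]-c[1])<rad)&(P[:,2]>z0)&(P[:,2]<z1)]
E
python3 - <<'E'
from h import *
for n in ("scene","side"):
    D=np.load(n+".npz"); W=D["W"]
    for nm,c in (("A",(.565,-.16)),("B",(.705,-.22))):
        print(n,nm,"skirt",fit(sel(W,c,.07,.008,.05),lambda z:.046-z*5/56e0,c))
        print(n,nm,"neck",fit(sel(W,c,.04,.062,.104),lambda z:.0168+0*z,c))
        P=sel(W,c,.04,.104,.13); print("  top",(P.min(0)+P.max(0))/2, P[:,2].max())
    P=sel(W,(.6,.2),.1,.12,.149); c=P[:,:2].mean(0)
    print(n,"pin",fit(P,lambda z:.007+0*z,c)); P=sel(W,(.6,.2),.1,.03,.105); print("stem",fit(P,lambda z:.009+0*z,c))
    P=sel(W,c,.15,.017,.0215); r=cv2.minAreaRect((P[:,:2]*1e3).astype(np.float32)); print("foot",r)
D=np.load("scene.npz")["img"]; cv2.imwrite("pics/crop.png",cv2.resize(D[170:310,160:330],None,fx=4,fy=4,interpolation=3))
E
```

```text
scene A skirt (array([ 0.56406245, -0.1591487 ]), np.float64(0.0007720107340433921), 544)
scene A neck (array([ 0.56493758, -0.15831629]), np.float64(0.0008071438588241192), 233)
  top [ 0.56597308 -0.15714076  0.1071476 ] 0.11021163407523728
scene B skirt (array([ 0.70629965, -0.22164861]), np.float64(0.0007215310978554365), 617)
scene B neck (array([ 0.70705985, -0.22062809]), np.float64(0.0006383426842419444), 260)
  top [ 0.70808097 -0.22007241  0.10752805] 0.11103347072884388
scene pin (array([0.60330791, 0.19626729]), np.float64(0.0004870323221647828), 103)
stem (array([0.60335852, 0.19639468]), np.float64(0.00039469043610740155), 273)
foot ((551.7605590820312, 181.70880126953125), (180.85829162597656, 128.57623291015625), 16.366098403930664)
side A skirt (array([ 0.56521965, -0.16056881]), np.float64(0.0006701532564493302), 494)
side A neck (array([ 0.5639907 , -0.16146223]), np.float64(0.0008282132737285029), 215)
  top [ 0.56366227 -0.16259508  0.1083995 ] 0.11258447245807039
side B skirt (array([ 0.70724396, -0.22300469]), np.float64(0.0007531330659498389), 504)
side B neck (array([ 0.70619602, -0.22384335]), np.float64(0.0008717453051468975), 219)
  top [ 0.70532718 -0.22422076  0.10867249] 0.11331569133628444
side pin (array([0.6026808 , 0.19366065]), np.float64(0.0005993647935491819), 56)
stem (array([0.60245019, 0.19330177]), np.float64(0.0010097129500437271), 178)
foot ((545.6041870117188, 175.8246307373047), (187.9508056640625, 130.001220703125), 16.275894165039062)
```

View pics/crop.png

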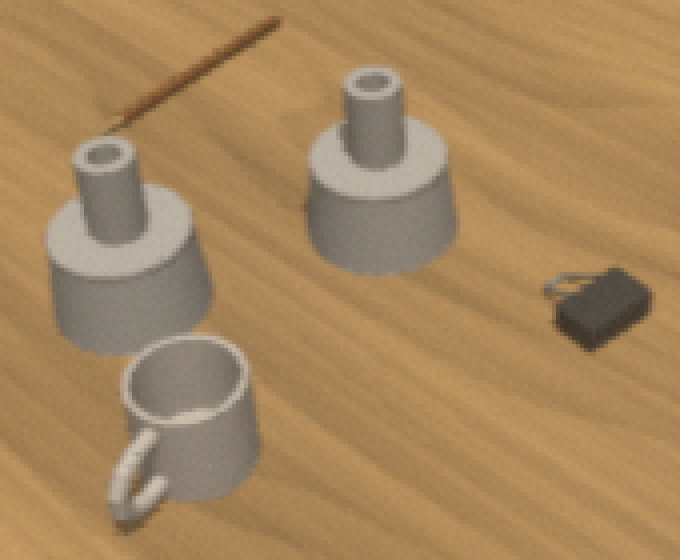

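The crop confirms it: A (crop 380,170) and B (crop 130,240) are identical shades, and A is the one nearer the base at (0.5645, -0.160). The power pad at (0.460, 0.1845) is consistent with a lamp yaw of 16.3°. Next I grasp A.

```bash
cat >> h.py <<'E'
YAW=np.radians(16.3)
def best_q():
    c=[]
    for k in (0,np.pi):
        q=(Rn.from_euler("z",YAW+k)*Rn.from_euler("x",np.pi)).as_quat()
        js=[inverse_kinematics(p,q) for p in ([.5645,-.16,.066],[.603,.195,.131],[.46,.1845,.023],[.603,.195,.28])]
        if all(j is not None for j in js): c.append((max(abs(j[5]) for j in js),k,q))
    return sorted(c,key=lambda a:a[0])
E
python3 - <<'E'
from h import *
b=best_q(); print([(x[0],x[1]) for x in b]); q=b[0][2]; np.save("q.npy",q)
move_gripper(.088)
move_ptp([.5645,-.16,.22],q)
servo_line([.5645,-.16,.13],rate=.1)
print("hit",servo_line([.5645,-.16,.068],rate=.06,contact_N=6), current_position())
move_gripper(.03)
print(current_finger_gap(),current_grip_force(),current_position())
servo_line([.5645,-.16,.12],rate=.05); servo_line([.5645,-.16,.27],rate=.12)
print(current_finger_gap(),current_grip_force(),current_force(),current_clock())
c=capture("side"); W=cloud(c); cv2.imwrite("pics/held.png",c["image"])
for n in ("scene","side"):
    W=cloud(capture(n)); p=current_position()
    P=sel(W,p,.07,p[2]-.068+.008,p[2]-.068+.05)
    print(n,fit(P,lambda z:.046-(z-p[2]+.068)*5/56,p[:2]) if len(P)>20 else len(P),p,P.min(0),P.max(0))
E
```

```text
[(np.float64(1.528281509905641), 0), (np.float64(2.249178354176577), 3.141592653589793)]
hit False [ 0.56485207 -0.16013472  0.06838398]
0.033722416776362535 29.998796889558434 [ 0.56444593 -0.1599812   0.06793361]
0.034188279733124514 29.99804003164172 [-0.08283619  0.25162959 -1.27287993] 9.5583
scene (array([ 0.56371472, -0.15923027]), np.float64(0.0007387866185401062), 813) [ 0.56405219 -0.15982741  0.26911565] [ 0.53404494 -0.18883011  0.20933381] [ 0.61094527 -0.11205279  0.25106132]
side (array([ 0.56468407, -0.1606034 ]), np.float64(0.0006292795567352655), 788) [ 0.56410037 -0.15985208  0.26920161] [ 0.51783923 -0.20795786  0.20921922] [ 0.59457712 -0.13103111  0.25119578]
```

View pics/held.png

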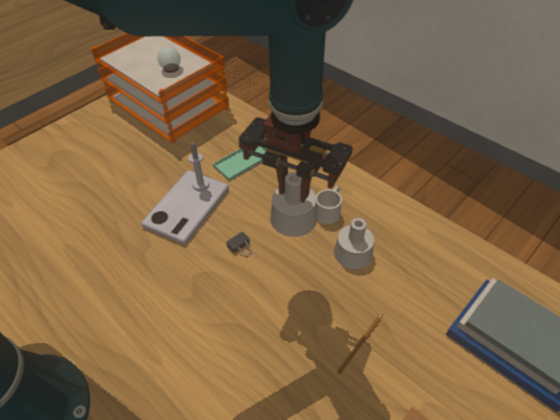

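The shade is held upright at (293,205), centred on the TCP, with both cameras agreeing to about 1 mm. Now I carry it over the pin and compare the skirt axis with the pin axis in each camera.

```bash
python3 - <<'E'
from h import *
q=np.load("q.npy")
servo_line([.603,.195,.27],q,rate=.15); servo_line([.603,.195,.25],rate=.05); sleep(.3)
pin={"scene":(.6033,.1963),"side":(.6026,.1935)}
ds=[]
for n in ("scene","side"):
    c=capture(n); W=cloud(c); p=current_position()
    P=sel(W,p,.07,p[2]-.068+.008,p[2]-.068+.05)
    s=fit(P,lambda z:.046-(z-p[2]+.068)*5/56,p[:2]); d=s[0]-pin[n]; ds.append(d); print(n,s,p,"skirt-pin",d)
    cv2.imwrite(f"pics/hov_{n}.png",c["image"][100:350,280:500] if n=="scene" else c["image"][60:270,100:300])
print(np.mean(ds,0),current_force(),current_torque(),current_clock())
a=cv2.imread("pics/hov_scene.png");b=cv2.imread("pics/hov_side.png")
cv2.imwrite("pics/hov.png",np.hstack([cv2.resize(a,(400,455)),cv2.resize(b,(400,455))]))
E
```

```text
scene (array([0.60292491, 0.19567343]), np.float64(0.0005560854306298282), 1293) [0.60314268 0.19504653 0.25028256] skirt-pin [-0.00037509 -0.00062657]
side (array([0.60383746, 0.19447608]), np.float64(0.0009680403635907095), 624) [0.60311436 0.19502995 0.25023091] skirt-pin [0.00123746 0.00097608]
[0.00043119 0.00017475] [-0.39466214 -0.14745709 -0.97890464] [-0.02157765  0.09793118 -0.04313604] 13.1917
```

View pics/hov.png

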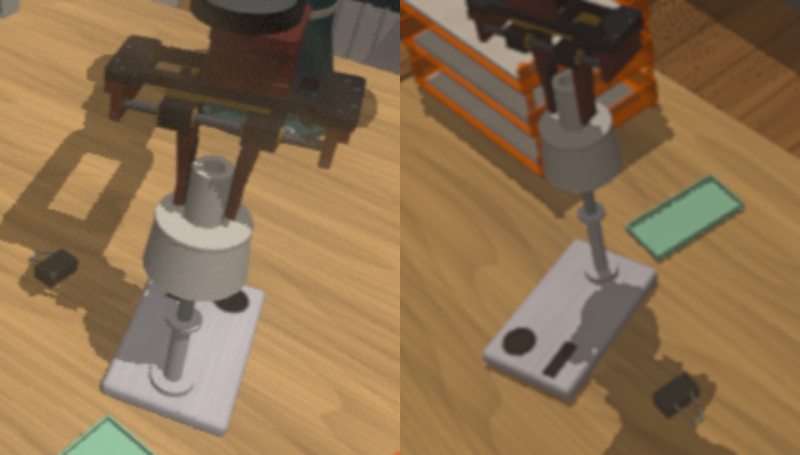

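In both views the shade hangs upright over the pin (pin at crop-left (185,310) and crop-right (590,200)), aligned within 1 mm. Now I lower it guarded.

```bash
python3 - <<'E'
from h import *
xy=np.array([.6027,.1949])
servo_line([*xy,.19],rate=.08); sleep(.2)
h=servo_line([*xy,.138],rate=.04,contact_N=5); print(h,current_position(),current_force(),current_clock())
if not h:
    h=servo_line([*xy,.126],rate=.015,contact_N=5); print("seat",h,current_position(),current_force(),current_torque())
E
```

```text
False [0.60295505 0.19496036 0.13832299] [ 0.16350819  0.22959374 -1.3608506 ] 15.7417
seat True [0.6028428  0.19493073 0.13264033] [-0.76430619  0.386931    4.31248244] [-0.1219115   0.19418807 -0.01697946]
```

Contact came at the expected seating height, so I release, retreat and check.

```bash
python3 - <<'E'
from h import *
move_gripper(.088); sleep(.3)
p=current_position(); servo_line([p[0],p[1],.27],rate=.12); sleep(.2)
for n in ("scene","side"):
    c=capture(n); W=cloud(c)
    print(n,"skirt",fit(sel(W,p,.07,.073,.115),lambda z:.046-(z-.065)*5/56,p[:2]),"neck",fit(sel(W,p,.04,.127,.168),lambda z:.0168+0*z,p[:2]))
    print("  top z",np.percentile(sel(W,p,.02,.14,.2)[:,2],[90,98]),"roof z",np.median([x for x in sel(W,p,.038,.11,.135)[:,2]]))
    cv2.imwrite(f"pics/s_{n}.png",c["image"])
    for k in ("power_pad","dimmer_pad"):
        for d in silhouettes(n,k)[:2]:
            P=W[d["region"]]; P=P[~np.isnan(P[:,0])]
            P=P[(P[:,2]>.015)&(P[:,2]<.03)]; print(k,round(d["conf"],2),len(P),(P.min(0)+P.max(0))/2 if len(P) else "")
a=cv2.imread("pics/s_scene.png")[120:350,280:480];b=cv2.imread("pics/s_side.png")[60:270,100:300]
cv2.imwrite("pics/seat.png",np.hstack([cv2.resize(a,(400,450)),cv2.resize(b,(400,450))])); print(current_clock())
E
```

```text
scene skirt (array([0.60238809, 0.19544004]), np.float64(0.0005817993127040025), 965) neck (array([0.60377756, 0.19606981]), np.float64(0.0005752106100419194), 412)
  top z [0.17331833 0.17403639] roof z 0.12126755151139018
power_pad 0.63 163 [0.4612996  0.18697906 0.02301943]
side skirt (array([0.603616  , 0.19430028]), np.float64(0.0009508476380294568), 504) neck (array([0.6028833 , 0.19308536]), np.float64(0.0008166633307107665), 201)
  top z [0.17416165 0.17526963] roof z 0.12210899957345772
dimmer_pad 0.67 173 [0.46113742 0.18162033 0.02271179]
dimmer_pad 0.43 117 [0.47652935 0.12450643 0.02322875]
19.2833
```

View pics/seat.png

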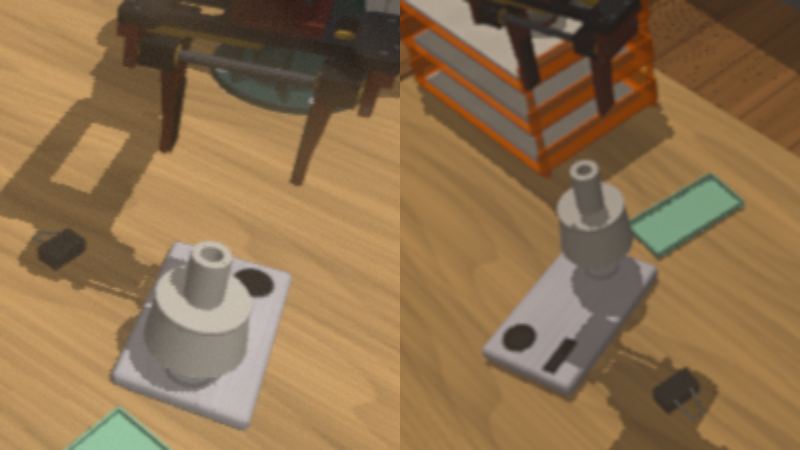

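The shade is seated and upright: neck top at about 173 mm, roof at 121 mm and axis on the pin (crop-left (205,320), crop-right (597,225)). Next I press the round pad at (0.458, 0.184) with closed fingers.

```bash
python3 - <<'E'
from h import *
q=np.load("q.npy"); xy=[.458,.184]
servo_line([*xy,.27],q,rate=.15); move_gripper(0.0)
servo_line([*xy,.06],rate=.12); servo_line([*xy,.033],rate=.04); sleep(.3)
f0=current_force()[2]; print("gap",current_finger_gap(),f0,current_position())
h=servo_line([*xy,.018],rate=.012,contact_N=4); z=current_position()[2]; print(h,z,current_force()[2]-f0)
if h:
    for i in range(12):
        f=current_force()[2]-f0
        if f>8: break
        z-=.0003; servo_line([*xy,z],rate=.01); sleep(.05)
    for i in range(6): sleep(.2); print(round(current_force()[2]-f0,2),end=" ")
    print(z,current_position())
servo_line([*xy,.035],rate=.02); servo_line([*xy,.2],rate=.12); sleep(.3)
p=(.603,.195)
for n in ("scene","side"):
    W=cloud(capture(n))
    print(n,fit(sel(W,p,.07,.073,.115),lambda z:.046-(z-.065)*5/56,p),np.percentile(sel(W,p,.02,.14,.19)[:,2],90))
print(current_force()[2]-f0,current_clock())
E
```

```text
gap 0.0002195791453915751 -0.20705188436139976 [0.45813339 0.18404963 0.03319743]
True 0.022214860973537975 6.9818174861715425
6.33 6.0 6.35 7.26 6.09 6.4 0.021914860973537974 [0.45797765 0.18400647 0.02222167]
scene (array([0.60239805, 0.19547271]), np.float64(0.0006020010726197553), 953) 0.17340043830679522
side (array([0.6035602, 0.1942871]), np.float64(0.0009413442792878327), 509) 0.1742559821723429
0.6765438713666471 29.8583
```

The pad was held at 6–7 N for more than 1.2 s and the shade has not moved, so I hand the job in.

```bash
python3 -c "
from bench import *
print(close_job())"
```

```text
the job is handed in; nothing more can be done
None
```

The shade nearest the base is seated on the lamp's disc and let go, the round pad was then held at about 6–7 N for over a second and released, and the job is handed in after about 30 s; the hand-in returned no verdict.

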